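# Set a board's overhang for sawing and hold it

## Robot

A 6-joint arm with a two-finger parallel gripper is mounted at the origin on the work surface. World frame = base frame: x ahead of the robot, y to its left, z up, the work surface at z = 0. Lengths are in m, angles in rad, forces in N, time in s.
With the tool pointing down it reaches from about 0.4 to 0.825 m from the base axis. Payload 7 kg.
Tool frame: the origin (TCP) lies at the very end of the fingers, on their centre line; the grasp point (between the pads) lies 19 mm behind it; z points along the fingers, y is the line along which they close (so a half turn about z gives the same grasp; the last joint's range is limited). The gripper opens to 88 mm and grips with 3 to 60 N. Pads are 19 mm wide; open, the fingers measure 130 mm over their backs; the gripper's body (78 mm by 193 mm) begins 47 mm behind the grasp point.
Start: joints at [-1.018, 0.359, 0.012, 0, -1.224, -0.288], TCP at [0.177, -0.651, 0.227] pointing down, gripper open.
Joint ranges: [-3.07, 3.07], [-1.43, 2.12], [-1.02, 1.25], [-3.03, 1.67], [-3.05, -0], [-3.03, 3.03]. Speed limits (rad/s): [2.39, 2.39, 3.01, 3.14, 3.14, 3.14].

## Interface

Orientations are given as [roll, pitch, yaw] about the fixed x, y, z axes, in that order (R = Rz(yaw) Ry(pitch) Rx(roll)).
In Python, from bench import arm gives the robot as it stands.
- The arm moves only by the shell command python3 -m pendant 'ROWS' [OPENING] [FORCE]. ROWS is JSON, a list of rows, each a list of 6 numbers: the shift along the tool's x, y, z in mm, then the turn, a rotation vector about the tool's x, y, z in degrees. In form: [[tx, ty, tz, rx, ry, rz], ...]. A call has 1 to 20 rows; each row is the pose to reach, as a shift and turn from the pose commanded when the call began, along the tool's axes at that moment; what a row does not reach only later rows make up. A row lasts 1/8 s, in which the tool goes at most 62.5 mm and 10.7 degrees, less where a joint would pass 70% of its speed; a pose out of reach is approached as far as the arm can. A call with a gripper value outside its range is refused whole. OPENING is the finger opening in mm, from 0 to 87.6, set as the call begins (- or left out, the last holds). The fingers move at their own pace and stop on an object; FORCE is the grip in N (left out, the last holds). Time passes only in rows, so rows that repeat a pose let the fingers close. It gives the time, the measured TCP pose, the force, the opening and the grip force at its end, in the units of the state.
- arm.observe(): the state, without advancing time (a new reading comes with each control period).
- arm.grab_frame(name): name is "scene" or "top" or "wrist"; returns a dict with "img" (384x512x3 uint8, red, green, blue), "fx", "fy", "cx", "cy" (pixels), "T" (4x4, takes a point from camera to world coordinates); the wrist camera has in their place "hand_eye" (4x4, takes a point from camera to tool coordinates, whose origin is the TCP and whose axes are the flange's). Camera axes: x right, y down, z forward; pixel columns grow to the right and rows downward; lengths in m; the calibration is good to about 2 mm. A picture is of the moment at which its call begins: read the wrist's pose just before it. There is no depth.
- arm.close_job(): hands the job in; it is judged then, once.
The state is a dict: "clock": time; "q": joint angles; "qd": joint speeds; "joint_efforts": joint torques, N m; "position": TCP position; "orientation": TCP orientation; "wrist_force": force on the tool from outside, world axes, zero at the start; "wrist_torque": the same for the moment, N m; "width": finger opening in m; "grasp_force": force on a finger pad.
Only numpy, scipy, OpenCV 4.12 (cv2) and the standard library are available. Lean on these libraries where they do the work, as an engineer would, in place of code of your own. Each camera call takes 0.05 s, during which the arm holds its last target. There are 200 camera calls.

## Task

Press both steel bench dogs on the sawing block fully down, flush with its top, then slide the board outward over them, flat and straight along the block, until its front end is level with the pointer of the marking stand, without the board touching the stand. More than half of the board will then hang out over the edge, so finish while still holding it: keep gripping it or pressing its tail down, so that it stays level on the block, ready to be sawn, and do not let go. Slide the board, do not lift it off the block, and leave the glue bottle, the jar and the hammer where they are.

Things in the scene. Friction and masses are not known exactly. Their poses are not given: they have to be found in the camera images.
- block: Sawing block, a timber fixed to the bench, 420 long x 140 wide x 70 high (mm), long side roughly along world +y. Origin at the centre of its underside; x along its length, +x outward to the edge over which the board is to hang (outer edge at x = +210 mm), y across, z up; top at z = 70 mm. Two dog holes at x = 170, y = +22 and -22 mm.
- block_edge (a point): Middle of the block's outer top edge (block x = 210, y = 0, z = 70 mm).
- dog_a (a joint): Dog a, a round steel pin 20 mm in diameter standing in the block at block x = 170, y = +22 mm. Value = how far it has been pressed down, in m, from 0 (14 mm proud of the block's top) to 0.014 (fully down, flush with the top, where it meets a hard stop). It starts 9 to 14 mm proud. Stiff by friction: takes about 5 N to move and stays where it is left.
- dog_b (a joint): Dog b, the same kind of pin at block x = 170, y = -22 mm, same joint values.
- dog_a_top (a point): Centre of the top face of dog a.
- dog_b_top (a point): Centre of the top face of dog b.
- board: Loose pale wooden board, 300 x 55 x 24 mm, 0.2 to 0.45 kg, flat on the block, roughly along it, wholly behind the dogs, which block its way while they stand proud. Origin at the centre of its underside; x along its length, +x to its front (outward) end, tail end at x = -150 mm, z up. It balances at its middle. Can be gripped from above across its width.
- board_end (a point): Middle of the top edge of the board's front end (board x = +150, y = 0, z = 24 mm).
- stand: Marking stand fixed beyond the block's outer edge, beside the board's path, on the side away from the robot: 64 mm round foot, 12 mm post, thin steel pointer blade (4 mm in x, 22 high) reaching along its +y at the board's height. Origin under the foot's centre; axes parallel to the block's (+x outward). The mark is the blade's middle plane, stand x = 0, 165 to 200 mm beyond the block's edge.
- pointer_tip (a point): Top of the free tip of the pointer blade (stand x = 0, y = +50, z = 100 mm; block y = -50 to -65 mm, so a board centred on the block passes it with 22 to 37 mm to spare).
- glue: White glue bottle, 60 mm in diameter, 120 mm high, a bystander beyond the block. Origin at the centre of its underside.
- jar: Glass screw jar, 68 mm in diameter, 85 mm high, a bystander beyond the block. Origin at the centre of its underside.
- hammer: Hammer lying on the bench between the robot and the stand's side of the block, a bystander, 260 mm long. Origin near its middle, handle to its -x.
Not all that is in view belongs to the job. Leave any orange or yellow look-alike of the stand alone.

How it is judged:
By the outcome, as a careful person would: the job done as asked, in the order asked, and still so for the second after the job is handed in, while the arm keeps its last pose, push and grip.
It also fails if it takes over 54 s, if anything falls off the work surface, if the arm or the gripper's body presses on something with over 40 N, if the wrist force passes 120 N, or if a joint passes its speed limit or range.

## Working session

There is one attempt and no reset: what is moved stays moved. The work goes in short steps, Python scripts to look and compute and a shell command to move; the robot and the scene stay as the last step left them, time stands still between calls to the robot, and variables do not carry over. Pictures are saved under pics/ and viewed, at most 10 in all, crops included, and the job is handed in when it is done.

```bash
ls; mkdir -p pics; python3 - <<'E'
from bench import arm
import cv2,numpy as np
s=arm.observe();print(s)
for n in("scene","top"):
    f=arm.grab_frame(n);cv2.imwrite(f"pics/{n}0.png",f["img"][:,:,::-1]);print(n,f["fx"],f["fy"],f["cx"],f["cy"],np.round(f["T"],4).tolist())
E
```

```text
pics
{'clock': 0.0, 'q': array([-1.01792727e+00,  3.59375903e-01,  1.10831420e-02, -3.67250719e-04,
       -1.22410483e+00, -2.88096182e-01]), 'qd': array([-0.00040194, -0.00249829,  0.00180911,  0.0002829 ,  0.00075636,
       -0.00094382]), 'joint_efforts': array([-3.91808380e-04, -5.82709050e+01,  2.93055421e+01,  6.99737817e+00,
        6.98700955e-03, -1.62398596e-04]), 'position': array([ 0.1764934 , -0.65101673,  0.22563728]), 'orientation': array([ 3.13995928e+00, -1.23996617e-04, -2.87694474e+00]), 'wrist_force': array([ 0.52067921, -0.33396382, -0.81094662]), 'wrist_torque': array([0.02643137, 0.03427902, 0.00278837]), 'grasp_force': 0.0, 'width': 0.0874397893958471}
scene 431.7020605813741 431.7020605813741 257.9356553779713 189.676922049323 [[-0.8008, 0.4824, -0.3548, 1.0207], [0.5988, 0.6528, -0.464, 0.7379], [0.0078, -0.5841, -0.8117, 1.1826], [0.0, 0.0, 0.0, 1.0]]
top 389.58268342579294 389.58268342579294 254.53033065178775 189.21854872630053 [[-0.029, -0.9906, 0.1339, 0.3985], [-0.9995, 0.0308, 0.0109, 0.1095], [-0.0149, -0.1335, -0.9909, 1.1097], [0.0, 0.0, 0.0, 1.0]]
```

View pics/scene0.png

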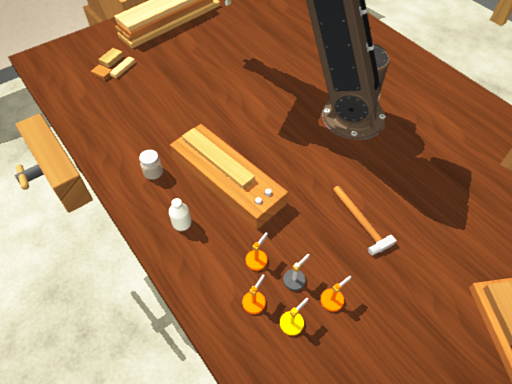

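View pics/top0.png

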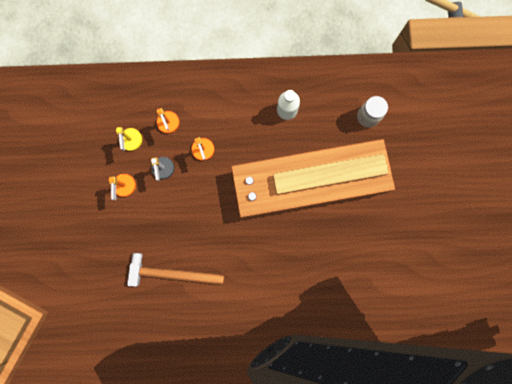

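The top view shows the block from about (235,190) to (392,165) and the board at (275..388, 172). The dogs are at (249,181) and (252,197). Stand candidates in top are grey (163,168), orange (203,149), (168,121) and (123,185), and yellow (130,139). The grey one is the steel stand, because the others are orange or yellow look-alikes. I'll confirm that in one enlarged crop and measure.

```bash
cat > h.py <<'E'
import numpy as np,cv2
def ray(f,uv,T=None):
    T=f["T"] if T is None else T
    d=np.array([(uv[0]-f["cx"])/f["fx"],(uv[1]-f["cy"])/f["fy"],1.]);return T[:3,3],T[:3,:3]@d
def onz(f,uv,z,T=None):
    o,d=ray(f,uv,T);return o+d*(z-o[2])/d[2]
def two(a,b):
    (o1,d1),(o2,d2)=a,b
    A=np.stack([d1,-d2],1);t=np.linalg.lstsq(A,o2-o1,rcond=None)[0]
    p,q=o1+t[0]*d1,o2+t[1]*d2;return (p+q)/2,np.linalg.norm(p-q)
E
python3 - <<'E'
from bench import arm
from h import *
ft=arm.grab_frame("top");fs=arm.grab_frame("scene")
a=cv2.resize(ft["img"][110:230,90:290],None,fx=4,fy=4,interpolation=cv2.INTER_CUBIC)
cv2.imwrite("pics/ctop.png",a[:,:,::-1])
b=cv2.resize(fs["img"][160:310,190:350],None,fx=4,fy=4,interpolation=cv2.INTER_CUBIC)
cv2.imwrite("pics/cscene.png",b[:,:,::-1])
for n,uv,z in [("dogA/B far",(249,181),.08),("dog near",(252,197),.08),("foot",(163,168),.01),("c1",(232,167),.07),("c2",(240,217),.07),("c3",(395,188),.07),("c4",(384,141),.07)]: print(n,onz(ft,uv,z).round(3))
for n,uv,z in [("dog",(268,192),.08),("dog",(259,201),.08),("foot",(294,280),.01)]: print(n,onz(fs,uv,z).round(3))
E
```

```text
dogA/B far [0.56  0.135 0.08 ]
dog near [0.517 0.128 0.08 ]
foot [0.617 0.383 0.01 ]
c1 [0.602 0.18  0.07 ]
c2 [0.465 0.162 0.07 ]
c3 [ 0.531 -0.255  0.07 ]
c4 [ 0.661 -0.235  0.07 ]
dog [0.519 0.134 0.08 ]
dog [0.562 0.144 0.08 ]
foot [0.618 0.389 0.01 ]
```

View pics/ctop.png

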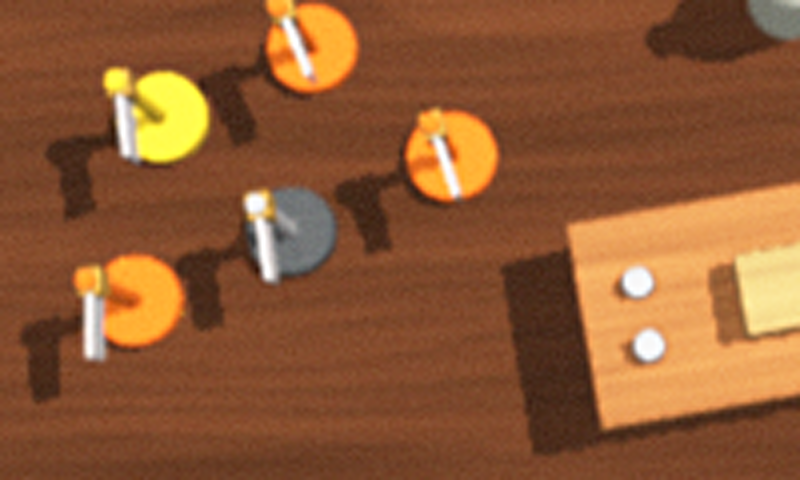

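View pics/cscene.png

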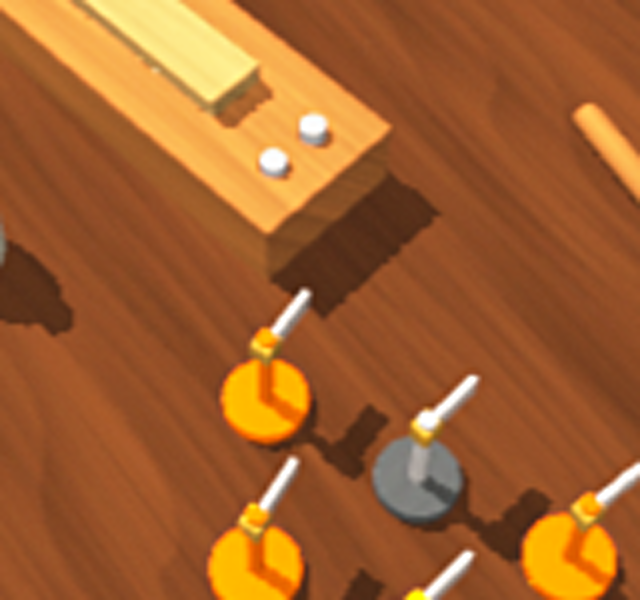

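The crops confirm it: the grey foot is at top (162.5,167.5), with its blade tip at top (157.6,180) and scene (308.4,254.4). Next I'll take the precise measurements.

```bash
python3 - <<'E'
from bench import arm
from h import *
ft=arm.grab_frame("top");fs=arm.grab_frame("scene")
def rect(f,mask,z):
    c=max(cv2.findContours(mask,0,cv2.CHAIN_APPROX_NONE)[0],key=cv2.contourArea)[:,0]
    p=np.array([onz(f,q,z)[:2] for q in c],np.float32)*1000
    r=cv2.minAreaRect(p);return r,cv2.boxPoints(r).round(0).tolist()
hsv=cv2.cvtColor(ft["img"],cv2.COLOR_RGB2HSV)
print(hsv[172,320],hsv[205,320],hsv[182,262],hsv[181,249])
roi=np.zeros(hsv.shape[:2],np.uint8);roi[130:230,222:405]=1
bm=cv2.inRange(hsv,(20,60,120),(35,255,255))*roi
blk=cv2.inRange(hsv,(10,60,140),(35,255,255))*roi
k=np.ones((3,3),np.uint8)
print("board",rect(ft,cv2.morphologyEx(bm,2,k),.094));print("block",rect(ft,cv2.morphologyEx(blk,3,np.ones((9,9),np.uint8)),.07))
def white(f,box):
    x0,x1,y0,y1=box;h=cv2.cvtColor(f["img"],cv2.COLOR_RGB2HSV)[y0:y1,x0:x1]
    m=cv2.inRange(h,(0,0,150),(180,60,255));n,_,st,c=cv2.connectedComponentsWithStats(m)
    return [(st[i,4],c[i]+[x0,y0]) for i in range(1,n) if st[i,4]>8]
a=white(ft,(240,262,172,206));b=white(fs,(250,276,184,210));print(a,b)
a=sorted(a,key=lambda t:t[1][1]);b=sorted(b,key=lambda t:-t[1][1])
for (_,p),(_,q) in zip(a,b): print("dog",two(ray(ft,p),ray(fs,q)))
print("tip",two(ray(ft,(157.6,179.9)),ray(fs,(308.4,254.4))),onz(ft,(157.6,179.9),.1),onz(fs,(308.4,254.4),.1))
print("orange tip",onz(ft,(204,159),.1))
print("foot",onz(ft,(162.5,167.5),.008),onz(fs,(294.3,279.8),.008))
E
```

```text
[ 23 106 247] [ 10 157  73] [ 14 157 236] [  0   0 250]
board (((572.6845703125, -80.83668518066406), (51.61842346191406, 296.45989990234375), 8.561727523803711), [[525.0, 62.0], [569.0, -231.0], [620.0, -224.0], [576.0, 70.0]])
block (((547.706787109375, -44.39521789550781), (193.75723266601562, 490.5433349609375), 7.073129653930664), [[421.0, 187.0], [482.0, -300.0], [674.0, -276.0], [614.0, 211.0]])
[(np.int32(48), array([248.83333333, 180.10416667])), (np.int32(52), array([251.73076923, 196.        ]))] [(np.int32(37), array([267.7027027, 191.7027027])), (np.int32(37), array([257.91891892, 200.16216216]))]
dog (array([0.5621812 , 0.1365639 , 0.07647262]), np.float64(0.0029598240102084814))
dog (array([0.51882933, 0.12994569, 0.07802404]), np.float64(0.002909376684026555))
tip (array([0.56692764, 0.37798796, 0.09503094]), np.float64(0.004240642907661269)) [0.5675764  0.37515633 0.1       ] [0.5674454 0.3810677 0.1      ]
orange tip [0.61976571 0.25210442 0.1       ]
foot [0.6187829  0.38532776 0.008     ] [0.61584246 0.38884031 0.008     ]
```

Everything agrees with the description. The block yaw is 98.6°, the dog spacing is 44 mm, the board is centred, and the mark is about 198 mm beyond the edge, so the slide is about 305 mm. I'll press both dogs at once with the fingers about 23 mm apart, closing across the block.

```bash
python3 -m pendant '[[-16,9,0,0,0,-2],[-47,28,0,0,0,-5],[-93,58,0,0,0,-10],[-136,89,0,0,0,-15],[-185,127,0,0,0,-21],[-231,167,5,0,0,-27],[-275,209,10,0,0,-33],[-317,253,15,0,0,-38],[-356,299,25,0,0,-44],[-393,348,35,0,0,-50],[-427,398,45,0,0,-56],[-459,450,55,0,0,-62],[-485,496,65,0,0,-67],[-508,544,75,0,0,-72],[-527,585,75,0,0,-76],[-541,618,75,0,0,-79],[-551,644,75,0,0,-82],[-557,661,75,0,0,-83.4],[-557,661,75,0,0,-83.4],[-557,661,75,0,0,-83.4]]' 23
python3 - <<'E'
from bench import arm
from h import *
s=arm.observe();f=arm.grab_frame("wrist")
print(s["position"],np.degrees(s["orientation"]),s["width"],s["q"],f["hand_eye"].round(4).tolist(),f["cx"],f["cy"],f["fx"])
cv2.imwrite("pics/w1.png",f["img"][:,:,::-1])
E
```

```text
clock: 2.8
position: [0.5409, 0.1318, 0.1516]
orientation: [3.141, -0.0, -1.422]
wrist_force: [-0.4, -0.0, -0.9]
width: 0.0229
grasp_force: 0.0
[0.54087843 0.13184758 0.15156767] [ 1.79985363e+02 -3.28233468e-03 -8.14571954e+01] 0.022938836357541455 [ 5.90788444e-01  2.27609322e-01 -3.55489225e-01 -6.87659864e-05
 -9.87953217e-01 -4.41650527e-01] [[-0.0006, -0.9622, -0.2724, 0.0734], [1.0, -0.0006, -0.0001, 0.0008], [-0.0001, -0.2724, 0.9622, -0.1576], [0.0, 0.0, 0.0, 1.0]] 254.9346598504654 188.3671248299304 330.5079470609594
```

View pics/w1.png

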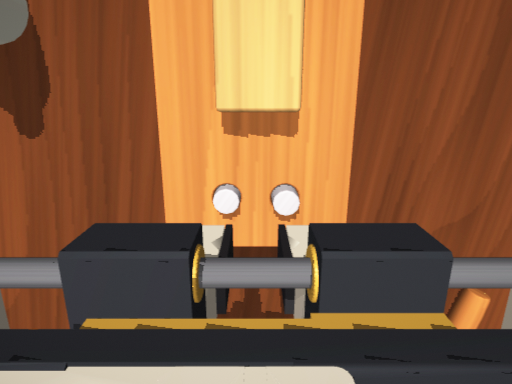

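The wrist view shows the dogs at (226,199) and (286,200), the board front edge at row 108 (columns 216–301), and the block edges at columns about 165–350.

```bash
cat >> h.py <<'E'
from scipy.spatial.transform import Rotation as R
def wT(s,f):
    T=np.eye(4);T[:3,:3]=R.from_euler("xyz",s["orientation"]).as_matrix();T[:3,3]=s["position"];return T,T@f["hand_eye"]
E
python3 - <<'E'
from bench import arm
from h import *
s=arm.observe();f=arm.grab_frame("wrist");T,W=wT(s,f)
h=cv2.cvtColor(f["img"],cv2.COLOR_RGB2HSV)
m=cv2.inRange(h,(0,0,130),(180,60,255));m[:180]=0;m[216:]=0;m[:,:205]=0;m[:,305:]=0
n,_,st,c=cv2.connectedComponentsWithStats(m)
P=[]
for i in range(1,n):
    if st[i,4]>100:
        u=(st[i,0]+st[i,2]/2-.5, st[i,1]+st[i,2]/2-.5) if 0 else c[i]
        for z in(.077,.082): p=onz(f,u,z,W);print(st[i],c[i].round(1),z,p.round(4),((np.linalg.inv(T)@np.r_[p,1])[:3]*1000).round(1))
for n,u,z in [("boardL",(216,109),.094),("boardR",(301,109),.094),("blkL",(160,150),.07),("blkR",(354,150),.07),("blkL0",(152,20),.07),("blkR0",(361,20),.07),("edge",(257,248),.07)]:
    p=onz(f,u,z,W);print(n,p.round(4),((np.linalg.inv(T)@np.r_[p,1])[:3]*1000).round(1))
E
```

```text
[213 185  27  29 622] [226.1 199. ] 0.077 [0.5611 0.1352 0.077 ] [ -0.5 -20.5  74.6]
[213 185  27  29 622] [226.1 199. ] 0.082 [0.5609 0.1335 0.082 ] [  1.1 -20.   69.6]
[272 185  28  31 672] [285.1 200.1] 0.077 [0.518  0.1296 0.077 ] [-1.4 23.  74.6]
[272 185  28  31 672] [285.1 200.1] 0.082 [0.5187 0.128  0.082 ] [ 0.3 22.5 69.6]
boardL [0.5741 0.0712 0.094 ] [ 64.7 -23.9  57.6]
boardR [0.5209 0.0632 0.094 ] [64.7 30.  57.6]
blkL [0.6137 0.1074 0.07  ] [ 34.7 -68.3  81.6]
blkR [0.4739 0.0866 0.07  ] [34.6 72.9 81.6]
blkL0 [0.6249 0.0222 0.07  ] [120.7 -66.8  81.6]
blkR0 [0.489  0.0019 0.07  ] [120.6  70.6  81.6]
edge [0.5321 0.1743 0.07  ] [-43.5   2.4  81.6]
```

```bash
python3 -m pendant '[[-1,1.5,15,0,0,0],[-1,1.5,35,0,0,0],[-1,1.5,55,0,0,0],[-1,1.5,64,0,0,0],[-1,1.5,68,0,0,0],[-1,1.5,72,0,0,0],[-1,1.5,76,0,0,0],[-1,1.5,79,0,0,0],[-1,1.5,80,0,0,0],[-1,1.5,80,0,0,0]]'; python3 -m pendant '[[0,0,0.7,0,0,0],[0,0,1.4,0,0,0],[0,0,1.4,0,0,0]]'
```

```text
clock: 4.15
position: [0.5394, 0.1327, 0.0725]
orientation: [-3.142, -0.0, -1.421]
wrist_force: [-3.7, -2.1, 7.0]
width: 0.0231
grasp_force: 3.5
clock: 4.53
position: [0.5394, 0.1327, 0.0712]
orientation: [-3.141, -0.0, -1.421]
wrist_force: [-5.5, -1.7, 8.0]
width: 0.0234
grasp_force: 4.1
```

```bash
python3 -m pendant '[[0,0,0.7,0,0,0],[0,0,1.2,0,0,0],[0,0,1.2,0,0,0]]';python3 -m pendant '[[0,0,0.7,0,0,0],[0,0,1.2,0,0,0],[0,0,1.2,0,0,0]]'
```

```text
clock: 4.9
position: [0.5394, 0.1327, 0.0703]
orientation: [-3.141, -0.0, -1.421]
wrist_force: [-5.9, -1.7, 10.8]
width: 0.0234
grasp_force: 5.2
clock: 5.28
position: [0.5394, 0.1327, 0.0702]
orientation: [-3.141, -0.0, -1.421]
wrist_force: [-9.9, -2.2, 19.8]
width: 0.0232
grasp_force: 10.4
```

```bash
python3 -m pendant '[[0,0,1,0,0,0],[0,0,2,0,0,0],[0,0,2,0,0,0]]';python3 -m pendant '[[0,0,-15,0,0,0],[20,0,-45,0,0,0],[20,0,-75,0,0,0],[20,0,-75,0,0,0]]' 80
python3 - <<'E'
from bench import arm
from h import *
s=arm.observe();f=arm.grab_frame("wrist")
cv2.imwrite("pics/w2.png",cv2.resize(f["img"],None,fx=1.5,fy=1.5)[:,:,::-1])
E
```

```text
clock: 5.65
position: [0.5395, 0.1327, 0.07]
orientation: [-3.14, -0.0, -1.42]
wrist_force: [-16.3, -2.5, 39.0]
width: 0.0227
grasp_force: 19.3
clock: 6.15
position: [0.5445, 0.114, 0.1439]
orientation: [-3.136, 0.002, -1.421]
wrist_force: [0.4, -0.2, -0.9]
width: 0.0571
grasp_force: 0.0
```

View pics/w2.png

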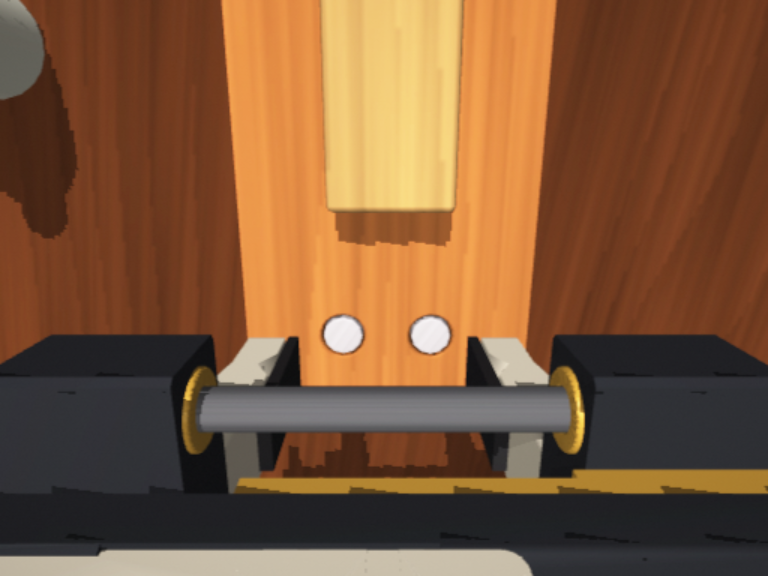

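Both dogs now look flush: round tops at (343,334) and (430,334) with no sides showing. The board runs parallel to the tool. Next I'll go to the board's tail and grip it.

```bash
python3 -m pendant '[[20,0,0,0,0,0],[60,1,0,0,0,0],[110,1,0,0,0,0],[160,1.5,0,0,0,0],[210,1.5,0,0,0,0],[260,1.5,0,0,0,0],[300,1.5,0,0,0,0],[318,1.5,0,0,0,0],[323,1.5,10,0,0,0],[323,1.5,30,0,0,0],[323,1.5,50,0,0,0],[323,1.5,63,0,0,0],[323,1.5,68,0,0,0],[323,1.5,68,0,0,0]]' 80; python3 -m pendant '[[0,0,0,0,0,0],[0,0,0,0,0,0],[0,0,0,0,0,0],[0,0,0,0,0,0],[0,0,0,0,0,0],[0,0,0,0,0,0],[0,0,0,0,0,0],[0,0,0,0,0,0]]' 45 15
```

```text
clock: 7.95
position: [0.5893, -0.2061, 0.0727]
orientation: [3.141, -0.0, -1.421]
wrist_force: [0.9, 1.1, 0.2]
width: 0.0798
grasp_force: 0.0
clock: 8.95
position: [0.5894, -0.2064, 0.0731]
orientation: [-3.141, -0.0, -1.421]
wrist_force: [-1.1, 0.8, 4.7]
width: 0.0549
grasp_force: 15.0
```

Gripped: 54.9 mm wide, as expected. Now the first part of the slide.

```bash
python3 -m pendant '[[0,0,0,0,0,0],[0,0,0,0,0,0],[-4,0,0,0,0,0],[-12,0,0,0,0,0],[-24,0,0,0,0,0],[-39,0,0,0,0,0],[-54,0,0,0,0,0],[-69,0,0,0,0,0],[-84,0,0,0,0,0],[-99,0,0,0,0,0],[-114,0,0,0,0,0],[-129,0,0,0,0,0],[-139,0,0,0,0,0],[-146,0,0,0,0,0],[-150,0,0,0,0,0],[-150,0,0,0,0,0]]' 45 40; python3 -m pendant '[[-4,0,0,0,0,0],[-12,0,0,0,0,0],[-24,0,0,0,0,0],[-39,0,0,0,0,0],[-54,0,0,0,0,0],[-69,0,0,0,0,0],[-84,0,0,0,0,0],[-99,0,0,0,0,0],[-109,0,0,0,0,0],[-117,0,0,0,0,0],[-123,0,0,0,0,0],[-128,0,0,0,0,0],[-130,0,0,0,0,0],[-130,0,0,0,0,0]]'
python3 - <<'E'
from bench import arm
from h import *
s=arm.observe();ft=arm.grab_frame("top");fs=arm.grab_frame("scene");f=arm.grab_frame("wrist")
a=cv2.resize(ft["img"][130:230,120:280],None,fx=4,fy=4,interpolation=cv2.INTER_CUBIC)
b=cv2.resize(fs["img"][190:310,220:340],None,fx=3.33,fy=3.33,interpolation=cv2.INTER_CUBIC)
cv2.imwrite("pics/s1.png",a[:,:,::-1]);cv2.imwrite("pics/s1b.png",b[:,:,::-1])
E
```

```text
clock: 10.95
position: [0.5669, -0.0572, 0.0732]
orientation: [-3.141, 0.0, -1.42]
wrist_force: [-0.4, -0.6, 7.4]
width: 0.0546
grasp_force: 40.0
clock: 12.7
position: [0.5473, 0.0709, 0.0731]
orientation: [-3.141, -0.0, -1.421]
wrist_force: [0.7, -2.4, 6.6]
width: 0.0548
grasp_force: 40.0
```

View pics/s1.png

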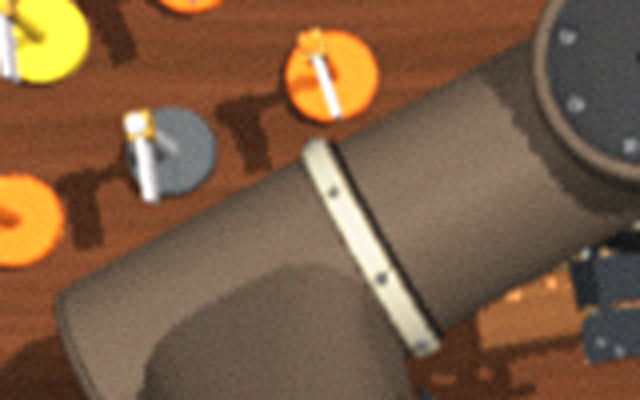

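View pics/s1b.png

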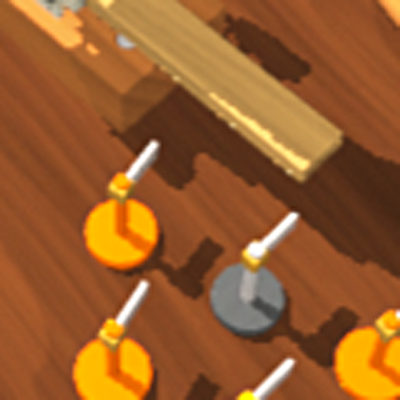

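The top view hides the board end behind the forearm. The scene crop shows the board's front top edge from (341,136) to (302,170) and the grey stand's blade from (252,247) to (296,214). I'll compare the two along the block axis.

```bash
python3 - <<'E'
from bench import arm
from h import *
s=arm.observe();print(s["position"])
ft=arm.grab_frame("top");fs=arm.grab_frame("scene")
th=np.radians(8.58);ux=np.array([-np.sin(th),np.cos(th),0]);uy=np.array([-np.cos(th),-np.sin(th),0])
def pr(n,p): print(n,p.round(4),"x",round(p@ux*1000,1),"y",round(p@uy*1000,1))
S=lambda x,y:((x+.5)/3.333-.5+220,(y+.5)/3.333-.5+190)
def strip(f,x0,x1,y0,y1):
    h=cv2.cvtColor(f["img"],cv2.COLOR_RGB2HSV)[y0:y1,x0:x1]
    m=cv2.inRange(h,(0,0,165),(180,60,255));n,l,st,c=cv2.connectedComponentsWithStats(m);i=1+np.argmax(st[1:,4]);print(st[i],c[i]+[x0,y0])
    ys,xs=np.where(l==i);return c[i]+[x0,y0],np.c_[xs+x0,ys+y0]
c,_=strip(fs,294,312,250,266);pr("blade scene",onz(fs,c,.089));a=c
c,_=strip(ft,150,162,162,184);pr("blade top",onz(ft,c,.089))
p,g=two(ray(fs,a),ray(ft,c));pr("blade 2view",p);print(g)
pr("endA",onz(fs,S(341,136),.094));pr("endB",onz(fs,S(302,170),.094))
pr("wrist/TCP est",s["position"]+ux*(.4100-.0747+0) )
y0,y1,x0,x1=222,272,285,335
cv2.imwrite("pics/s2.png",cv2.resize(fs["img"][y0:y1,x0:x1],None,fx=12,fy=12,interpolation=cv2.INTER_CUBIC)[:,:,::-1])
E
```

```text
[0.54735684 0.07092234 0.07314951]
[ 1  4 15 12 51] [301.96078431 260.07843137]
blade scene [0.5889 0.3801 0.089 ] x 288.0 y -639.0
[ 2  0  7 18 65] [155.78461538 170.90769231]
blade top [0.5939 0.383  0.089 ] x 290.1 y -644.4
blade 2view [0.5921 0.3818 0.0957] x 289.2 y -642.4
0.0015610507004669997
endA [0.4825 0.3437 0.094 ] x 267.9 y -528.3
endB [0.532 0.349 0.094] x 265.7 y -578.1
wrist/TCP est [0.4973 0.4025 0.0731] x 323.8 y -551.8
```

View pics/s2.png

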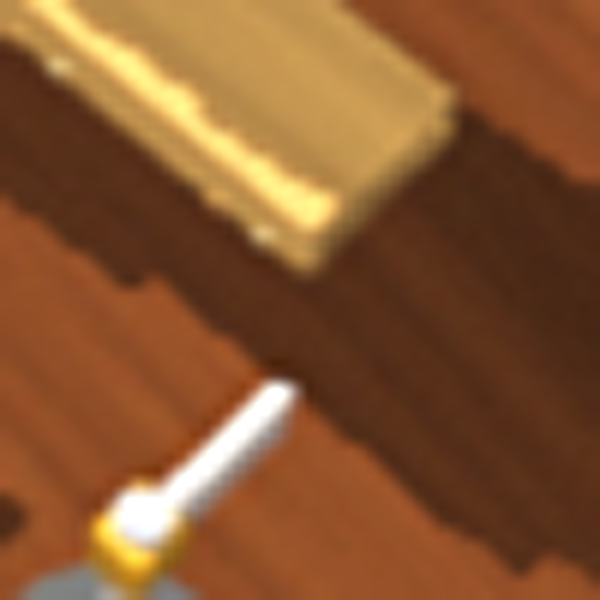

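In this enlarged scene view the board's front top edge runs from (455,92) to (320,213), with the bottom corner at (312,270). The blade's white top runs from (284,388) to (230,440).

```bash
python3 - <<'E'
from bench import arm
from h import *
fs=arm.grab_frame("scene");th=np.radians(8.58);ux=np.array([-np.sin(th),np.cos(th),0]);uy=np.array([-np.cos(th),-np.sin(th),0])
for n,u,z in [("A",(455,92),.094),("B",(320,213),.094),("Bbot",(312,270),.07),("tip",(284,388),.1),("mid",(230,440),.1)]:
    p=onz(fs,(285+(u[0]+.5)/12-.5,222+(u[1]+.5)/12-.5),z);print(n,p.round(4),(p@ux*1000).round(1),(p@uy*1000).round(1))
E
```

```text
A [0.4785 0.3414 0.094 ] 266.2 -524.1
B [0.5269 0.3472 0.094 ] 264.7 -572.8
Bbot [0.5279 0.3494 0.07  ] 266.7 -574.1
tip [0.5668 0.3795 0.1   ] 290.7 -617.1
mid [0.5856 0.3822 0.1   ] 290.6 -636.1
```

The remaining distance is about 24.5 mm: 24.8 by the scene view and 23.9 by the two-view and TCP estimate.

```bash
python3 -m pendant '[[-2,0,0,0,0,0],[-6,0,0,0,0,0],[-11,0,0,0,0,0],[-16,0,0,0,0,0],[-20,0,0,0,0,0],[-23,0,0,0,0,0],[-24.5,0,0,0,0,0],[-24.5,0,0,0,0,0],[-24.5,0,0,0,0,0],[-24.5,0,0,0,0,0]]'
python3 - <<'E'
from bench import arm
from h import *
s=arm.observe();print(s["position"]);fs=arm.grab_frame("scene")
cv2.imwrite("pics/s3.png",cv2.resize(fs["img"][222:272,285:335],None,fx=12,fy=12,interpolation=cv2.INTER_CUBIC)[:,:,::-1])
E
```

```text
clock: 14.25
position: [0.5436, 0.0949, 0.0731]
orientation: [-3.141, -0.0, -1.421]
wrist_force: [0.5, -3.3, 7.4]
width: 0.0549
grasp_force: 40.0
[0.54363401 0.09490506 0.07312978]
```

View pics/s3.png

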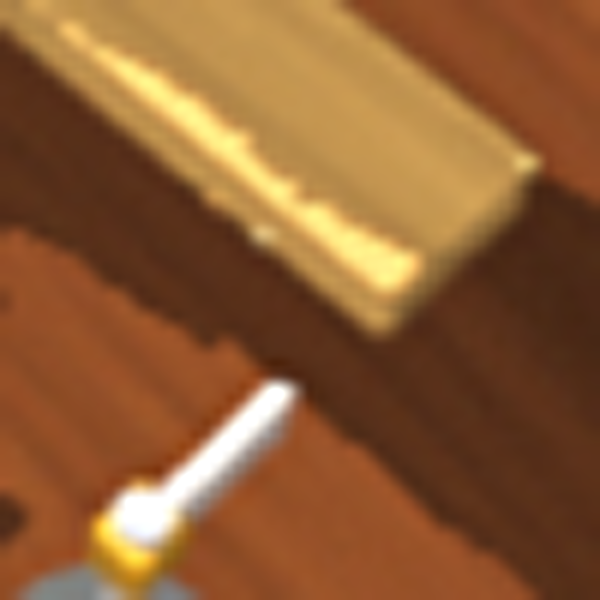

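The board's front top edge now runs from (538,160) to (400,278). The blade line, brought to the board's height and extended, passes about (400,290) to (538,157), so they coincide within a few mm and the gap to the tip is clear. One numeric check remains.

```bash
python3 - <<'E'
from bench import arm
from h import *
fs=arm.grab_frame("scene");th=np.radians(8.58);ux=np.array([-np.sin(th),np.cos(th),0])
for n,u,z in [("A",(538,160),.094),("B",(399,278),.094),("Bbot",(384,332),.07),("tip",(284,388),.1)]:
    p=onz(fs,(285+(u[0]+.5)/12-.5,222+(u[1]+.5)/12-.5),z);print(n,(p@ux*1000).round(1))
E
```

```text
A 292.5
B 289.5
Bbot 290.0
tip 290.7
```

```bash
python3 -c "
from bench import arm
print(arm.close_job())"
```

```text
the job is handed in; nothing more can be done
None
```

I pressed both dogs flush and slid the board out until its front end was level with the pointer to within about 2 mm by the scene camera, clear of the stand, then handed the job in at about 14.5 s with the tail still gripped at 40 N.

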